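# Unstack the sign blanks onto their painting rests

## Robot

A 6-joint arm with a two-finger parallel gripper is mounted at the origin on the work surface. World frame = base frame: x ahead of the robot, y to its left, z up, the work surface at z = 0. Lengths are in m, angles in degrees, forces in N, time in s.
With the tool pointing down it reaches from about 0.4 to 0.825 m from the base axis. Payload 7 kg.
Tool frame: the origin (TCP) lies between the finger pads; the fingertips stand 19 mm ahead of it and the grasp point (between the pads) is the TCP (r.finger_overhang is the distance from the TCP to the fingertips, in m); z points along the fingers, y is the direction in which the jaws open and shut (so a half turn about z gives the same grasp; the last joint's range is limited). The gripper opens to 88 mm and grips with 3 to 60 N. Pads are 19 mm wide; open, the fingers measure 130 mm over their backs; the gripper's body (78 mm by 193 mm) begins 47 mm behind the grasp point.
Start: joints at [-59.582, 20.546, 0.682, 0, -70.136, -16.507], TCP at [0.162, -0.655, 0.246] pointing down, gripper open.
Joint ranges: [-176.03, 176.03], [-82.01, 121.73], [-58.28, 71.71], [-173.87, 95.51], [-174.79, -0.11], [-173.66, 173.66]. Speed limits (degrees/s): [136.94, 136.94, 172.46, 180, 180, 180].

## Interface

Orientations are given as [roll, pitch, yaw] about the fixed x, y, z axes, in that order (R = Rz(yaw) Ry(pitch) Rx(roll)).
In Python, from plant import r, optics gives the robot as it stands. The module is installed in compiled form; this text tells all that it offers.
- The arm moves only by the tool step_arm, never from a script. Its argument "increments" is a list of rows, each an object of numbers: "tx", "ty", "tz": the shift along the world's x, y, z in mm; "ax", "ay", "az": the turn, a rotation vector about the world's x, y, z in degrees; "claw": the gripper command: -1 is shut, 1 is fully open, values between are in proportion. In form: [{"tx": .., "ty": .., "tz": .., "ax": .., "ay": .., "az": .., "claw": ..}, ...]. A call has 1 to 12 rows; each row shifts and turns the commanded pose from where the row before left it; what a row does not reach is not made up. A row lasts 1/10 s, in which the tool goes at most 50 mm and 8.59 degrees, less where a joint would pass 70% of its speed; a pose out of reach is approached as far as the arm can. A call with a gripper value outside its range is refused whole. The fingers move at their own pace and stop on an object; "newtons" is the grip in N (left out, the last holds). Time passes only in rows, so rows that do not move let the fingers close. It gives the time, the measured TCP pose, the force and the opening at its end, in the units of the state.
- r.get_state(): the state, without advancing time (a new reading comes with each control period).
- optics.capture(name): name is "scene" or "side" or "wrist"; returns a dict with "image" (480x640x3 uint8, blue, green, red), "depth" (480x640 float32, m along the optical axis (not along the pixel's ray), 0 where there is no reading), "fx", "fy", "cx", "cy" (pixels), "distortion" ([k1, k2, p1, p2, k3] as OpenCV has them; the pictures are not rectified), "R" (3x3) and "t" (3): a world point X has camera coordinates R X + t. Camera axes: x right, y down, z forward; pixel columns grow to the right and rows downward; lengths in m; the calibration is good to about 2 mm. A picture is of the moment at which its call begins.
- r.close_job(): hands the job in, once; it reports no verdict.
The state is a dict: "time_s": time; "joints": joint angles; "qd": joint speeds; "joint_torque": joint torques, N m; "tcp_pos": TCP position; "eef_rot": TCP orientation; "contact_force": force on the tool from outside, world axes, zero at the start; "moment": the same for the moment, N m; "gripper_width": finger opening in m.
Only numpy, scipy, OpenCV 4.12 (cv2) and the standard library are available. Lean on these libraries where they do the work, as an engineer would, in place of code of your own. Each camera call takes 0.05 s, during which the arm holds its last target. There are 200 camera calls.

## Task

Take the stack of four primed sign blanks apart from the top down and lay each one, face up, gently (not dropped) and centred, on the painting rest cut to its own outline, turned to match the rest; finish setting down each blank before taking the next. Leave the small paint tin and the glass jar alone.

Things in the scene. Friction and masses are not known exactly. Their poses are not given: they have to be found in the camera images.
- round_center (a point): Loose round sign blank of brown wood with a grey-primed face: disc, 40 mm in diameter, 20 mm thick. At the start it lies flat on top of the stack, face up. The point is its centre, 10 mm above its underside; z up.
- square_center (a point): Loose square sign blank of brown wood with a grey-primed face: square, 50 x 50 mm, sides along its x and y, 20 mm thick. At the start it lies flat second from the top, face up. The point is its centre, 10 mm above its underside; z up.
- oval_center (a point): Loose round-ended sign blank of brown wood with a grey-primed face: oval with straight long sides and half-round ends, 104 mm long along its x and 56 mm wide along its y, 20 mm thick. At the start it lies flat third from the top, face up. The point is its centre, 10 mm above its underside; z up.
- oblong_center (a point): Loose oblong sign blank of brown wood with a grey-primed face: sharp-cornered rectangle, 144 mm long along its x and 62 mm wide along its y, 20 mm thick. At the start it lies flat at the bottom of the stack, on the bench, face up. The point is its centre, 10 mm above its underside; z up.
- round_place (a point): Painting rest for the round blank: a fixed low plywood pad faced with dark rubber, disc, 60 mm in diameter (the blank's outline plus 10 mm all round), 8 mm high. The point is the centre of its top face, 8 mm above the bench; z up.
- square_place (a point): Painting rest for the square blank: a fixed low plywood pad faced with dark rubber, square, 70 x 70 mm (the blank's outline plus 10 mm all round), 8 mm high. The point is the centre of its top face, 8 mm above the bench; z up.
- oval_place (a point): Painting rest for the round-ended blank: a fixed low plywood pad faced with dark rubber, oval with half-round ends, 124 x 76 mm, long side along its x (the blank's outline plus 10 mm all round), 8 mm high. The point is the centre of its top face, 8 mm above the bench; z up.
- oblong_place (a point): Painting rest for the oblong blank: a fixed low plywood pad faced with dark rubber, rectangle, 164 x 82 mm, long side along its x (the blank's outline plus 10 mm all round), 8 mm high. The point is the centre of its top face, 8 mm above the bench; z up.
- tin_center (a point): Bystander, to be left alone: small closed paint tin with a blue label, 60 mm in diameter, 50 mm high, standing loose on the bench. The point is its centre, 25 mm up.
- jar_center (a point): Bystander, to be left alone: small lidded glass jar, 52 mm in diameter, 52 mm high, standing loose on the bench. The point is its centre, 26 mm up.
Mind the look-alikes: they are no part of the job. What is shaped like the part that bears oblong_center but blue or orange is not meant.

How it is judged:
By the outcome, as a careful person would: the job done as asked, in the order asked, and still so for the second after the job is handed in, with the robot touching nothing.
It also fails if it takes over 136 s, if anything falls off the work surface, if the arm or the gripper's body presses on something with over 40 N, if the wrist force passes 120 N, or if a joint passes its speed limit or range.

## Working session

There is one attempt and no reset: what is moved stays moved. The work goes in short steps, Python scripts to look and compute and a tool call to move; the robot and the scene stay as the last step left them, time stands still between calls to the robot, and variables do not carry over. Pictures are saved under pics/ and viewed, about 12 in all and at most 16, crops included, and the job is handed in when it is done.

Besides the shell and the picture viewer there is one more tool, called after "Call:" by a JSON object that holds its "api" and its "payload". step_arm: Moves the arm, as the interface text tells. Its arguments: {"type":"object","properties":{"increments":{"type":"array","items":{"type":"object","properties":{"tx":{"type":"number"},"ty":{"type":"number"},"tz":{"type":"number"},"ax":{"type":"number"},"ay":{"type":"number"},"az":{"type":"number"},"claw":{"type":"number"}}}},"newtons":{"type":"number"}},"required":["increments"]}

```bash
mkdir -p pics
cat > h.py <<'E'
import numpy as np, cv2
from plant import r, optics
def cap(n,f=None):
    c=optics.capture(n)
    if f: cv2.imwrite('pics/'+f+'.png',c['image'])
    np.savez(''+(f or n)+'.npz',**c); return c
def K(c): return np.array([[c['fx'],0,c['cx']],[0,c['fy'],c['cy']],[0,0,1.]])
def cloud(c):
    h,w=c['depth'].shape
    uv=np.stack(np.meshgrid(np.arange(w),np.arange(h)),-1).reshape(-1,1,2).astype(float)
    n=cv2.undistortPoints(uv,K(c),np.array(c['distortion'])).reshape(h,w,2)
    d=c['depth'][...,None]
    P=np.concatenate([n*d,d],-1)
    return (P-c['t'])@np.array(c['R'])   # R^T (P-t)
def onplane(c,uv,z):
    n=cv2.undistortPoints(np.array(uv,float).reshape(-1,1,2),K(c),np.array(c['distortion'])).reshape(-1,2)
    d=np.c_[n,np.ones(len(n))]@np.array(c['R']); o=-np.array(c['R']).T@np.array(c['t'])
    s=(z-o[2])/d[:,2]; return o+s[:,None]*d
E
python3 - <<'E'
from h import *
a=cap('scene','s0');b=cap('side','d0')
for c in(a,b): print(-np.array(c['R']).T@np.array(c['t']),c['fx'],(c['depth']>0).mean())
print(r.get_state())
E
```

```text
[ 0.96670804 -0.73841809  0.73514853] 450.3624297194542 0.9961263020833333
[-0.25858146  0.72979678  0.88373576] 545.1202911433919 0.9962044270833333
{'time_s': 0.1, 'joints': array([-5.95809299e+01,  2.05869697e+01,  6.39952835e-01, -1.76474879e-02,
       -7.01364624e+01, -1.65067948e+01]), 'qd': array([ 0.00302845, -0.11116567,  0.16194115,  0.03572884, -0.01379111,
        0.05997085]), 'joint_torque': array([-8.45794330e-04, -5.84164345e+01,  2.93750310e+01,  7.01543301e+00,
        1.01907947e-02, -8.08079176e-05]), 'tcp_pos': array([ 0.16217236, -0.6548112 ,  0.24472778]), 'eef_rot': array([ 1.79915247e+02, -7.81403650e-03, -1.66093727e+02]), 'contact_force': array([-1.69416294, -0.33960699, -0.66651065]), 'moment': array([-0.00235898, -0.01710033,  0.00555105]), 'gripper_width': 0.08774516756416234}
```

View pics/s0.png

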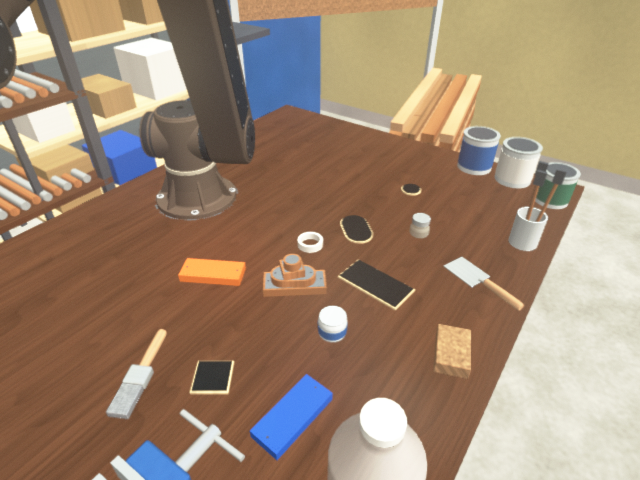

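View pics/d0.png

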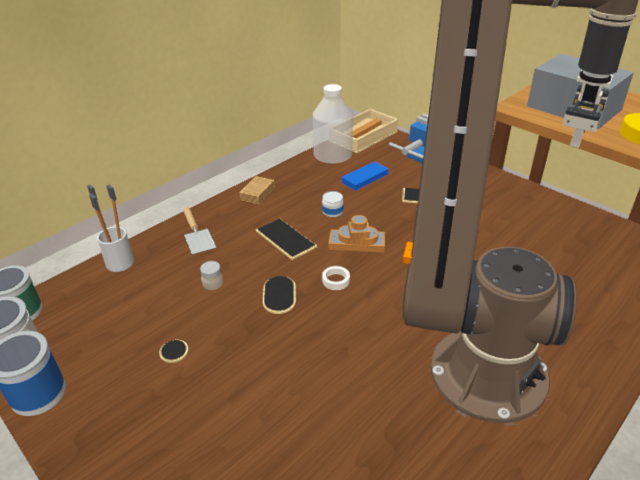

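Scene view: the stack is at (294,278). The dark rests are round (411,189), oval (356,229), oblong (376,283) and square (212,377). The orange block (212,272) and the blue block (293,415) are look-alikes and will be left alone. The tin is at (332,323), the jar at (420,225) and a tape ring at (310,242). The side view shows the stack at (357,237), with the square rest partly hidden at (411,195).

```bash
cat > m.py <<'E'
from h import *
def load(f): return dict(np.load(''+f+'.npz'))
def blob(c,seed,name,thr=55,L=0.0):
    # dark rubber region around seed
    g=c['image'].max(2); m=(g<thr).astype(np.uint8)
    n,l=cv2.connectedComponents(m); k=l[seed[1]-3:seed[1]+4,seed[0]-3:seed[0]+4]; k=k[k>0]
    if len(k)==0: print(name,'none',g[seed[1],seed[0]]);return
    M=l==np.bincount(k).argmax()
    P=cloud(c)[M]; z=np.median(P[:,2])
    cs,_=cv2.findContours(M.astype(np.uint8),0,1); cn=max(cs,key=cv2.contourArea).reshape(-1,2)
    Q=onplane(c,cn,0.008)[:,:2].astype(np.float32)*1000
    (cx,cy),(w,h),a=cv2.minAreaRect(Q)
    if w<h: a+=90
    print(name,'n',M.sum(),'z %.1f'%(z*1000),'c %.1f %.1f'%(cx,cy),'size %.0f %.0f'%(max(w,h),min(w,h)),'ang %.1f'%((a+90)%180-90))
E
python3 - <<'E'
from m import *
for f,s in(('s0',dict(round=(411,189),oval=(356,229),oblong=(376,283),square=(212,377))),('d0',dict(round=(174,350),oval=(279,294),oblong=(286,238),square=(411,195)))):
    c=load(f)
    for k,v in s.items(): blob(c,v,f+' '+k)
    P=cloud(c)*1000
    b=(P[...,2]>5)&(P[...,2]<200)
    seed={'s0':(294,285),'d0':(357,240)}[f]
    for n,s2 in {'s0':dict(tin=(332,325),jar=(420,226),ring=(310,242),orange=(212,272)),'d0':dict(tin=(333,205),jar=(211,276))}[f].items(): print(n,P[s2[1]-5:s2[1]+5:5,s2[0]].round())
    u,v=seed; R=P[v-40:v+30,u-45:u+45]
    h,e=np.histogram(R[...,2],np.arange(-10,100,4)); print('hist',dict(zip(e.astype(int).tolist(),h.tolist())))
    print('floor',np.std(P[300:320,60:100,2]) if f=='s0' else '')
    c0=c['image'][v-45:v+35,u-55:u+55]; cv2.imwrite('pics/crop_'+f+'.png',cv2.resize(c0,None,fx=5,fy=5,interpolation=2))
a=cv2.imread('pics/crop_s0.png');b=cv2.imread('pics/crop_d0.png');cv2.imwrite('pics/crop.png',cv2.resize(np.vstack([a,b]),(412,600)))
E
```

```text
s0 round none 72
s0 oval none 77
s0 oblong none 74
s0 square n 8 z 8.3 c 504.3 -438.3 size 12 5 ang -15.1
tin [[ 633. -215.   49.]
 [ 641. -227.   49.]]
jar [[632. 200.  52.]
 [635. 200.  37.]]
ring [[401.  28.   5.]
 [412.  13.   2.]]
orange [[ 291. -219.   20.]
 [ 303. -231.   19.]]
hist {-10: 0, -6: 560, -2: 3379, 2: 252, 6: 106, 10: 99, 14: 143, 18: 464, 22: 72, 26: 58, 30: 61, 34: 77, 38: 325, 42: 50, 46: 134, 50: 81, 54: 37, 58: 109, 62: 29, 66: 25, 70: 24, 74: 47, 78: 144, 82: 3, 86: 0, 90: 0, 94: 0}
floor 36.730418044179835
d0 round n 301 z 8.3 c 511.5 409.4 size 48 45 ang -74.4
d0 oval n 753 z 8.1 c 482.4 135.5 size 108 61 ang -43.2
d0 oblong n 884 z 8.2 c 630.6 -23.8 size 152 69 ang -6.4
d0 square n 126 z 8.1 c 510.6 -422.1 size 56 36 ang -56.2
tin [[ 615. -194.   49.]
 [ 606. -184.   41.]]
jar [[614. 226.  53.]
 [608. 232.  44.]]
hist {-10: 2, -6: 630, -2: 3105, 2: 797, 6: 101, 10: 97, 14: 140, 18: 290, 22: 129, 26: 76, 30: 85, 34: 81, 38: 214, 42: 85, 46: 55, 50: 47, 54: 27, 58: 100, 62: 31, 66: 20, 70: 24, 74: 33, 78: 86, 82: 25, 86: 0, 90: 0, 94: 0}
floor
```

View pics/crop.png

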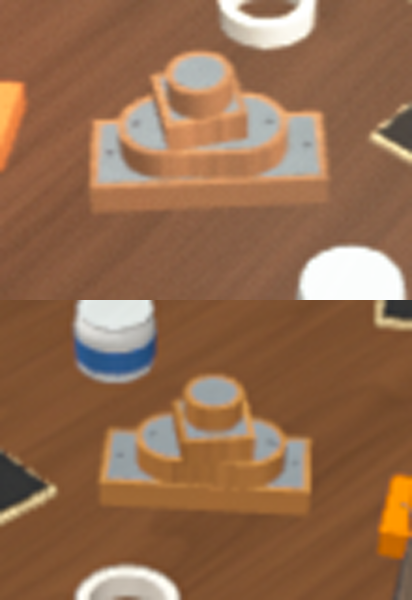

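The crop shows the four-tier stack with brown sides and grey faces: round on square on oval on oblong. The orange, blue and dark items nearby are not part of it.

```bash
cat >> m.py <<'E'
def layers(c,win=None,lv=(20,40,60,80),tol=5):
    P=cloud(c)*1000
    for z in lv:
        m=abs(P[...,2]-z)<tol
        im=c['image'].astype(int); m&=(im.max(2)-im.min(2)<40)   # grey
        if win is not None: m&=(abs(P[...,0]-win[0])<win[2])&(abs(P[...,1]-win[1])<win[2])
        n,l,st,_=cv2.connectedComponentsWithStats(m.astype(np.uint8))
        if z!=80 and n>2: m=m
        Q=onplane(c,np.argwhere(m)[:,::-1],z/1000)[:,:2].astype(np.float32)*1000
        if len(Q)<10: print(z,'few');continue
        (cx,cy),(w,h),a=cv2.minAreaRect(Q)
        if w<h: a+=90
        print('z',z,'n',m.sum(),'meas %.1f'%np.median(P[m][:,2]),'c %.1f %.1f'%(cx,cy),'size %.0f %.0f'%(max(w,h),min(w,h)),'ang %.1f'%((a+90)%180-90),'mean',Q.mean(0).round(1))
E
python3 - <<'E'
from m import *
for f,s in(('s0',(294,270)),('d0',(357,235))):
    c=load(f);P=cloud(c)*1000; p=P[s[1],s[0]]; print(p.round())
    layers(c,(450,-115,120) if 0 else (p[0],p[1],95))
E
```

```text
[ 489. -153.   64.]
z 20 n 236 meas 19.7 c 477.5 -139.8 size 134 51 ang 38.4 mean [ 485.1 -139.9]
z 40 n 195 meas 40.0 c 471.7 -142.2 size 96 44 ang 35.8 mean [ 476.4 -142.2]
z 60 n 11 meas 60.1 c 471.7 -149.5 size 51 27 ang 9.9 mean [ 475.2 -148.3]
z 80 n 87 meas 79.4 c 473.1 -141.1 size 31 27 ang -75.3 mean [ 472.7 -140.3]
[ 455. -112.   54.]
z 20 n 176 meas 20.4 c 442.2 -93.2 size 171 133 ang -51.5 mean [ 473.5 -117. ]
z 40 n 125 meas 40.6 c 472.2 -140.0 size 99 43 ang 35.3 mean [ 478.9 -135.7]
z 60 n 31 meas 60.3 c 458.8 -132.1 size 46 20 ang 37.7 mean [ 459.4 -128.1]
z 80 n 66 meas 80.7 c 474.6 -139.7 size 28 26 ang 43.0 mean [ 474.4 -140. ]
```

Call:
{"api": "step_arm", "payload": {"increments": [{"tx":12,"ty":20,"tz":5,"az":2,"claw":1},{"tx":24,"ty":40,"tz":5,"az":2},{"tx":24,"ty":40,"tz":5,"az":2},{"tx":24,"ty":40,"tz":5,"az":2},{"tx":24,"ty":40,"tz":5,"az":2},{"tx":24,"ty":40,"tz":5,"az":2},{"tx":24,"ty":40,"tz":5,"az":2},{"tx":24,"ty":40,"tz":5,"az":2},{"tx":24,"ty":40,"tz":5,"az":2},{"tx":24,"ty":40,"tz":5,"az":2},{"tx":24,"ty":40,"tz":5,"az":2},{"tx":24,"ty":40,"tz":5,"az":1}]}}

```text
$.increments[0]: bad value
```

Call:
{"api": "step_arm", "payload": {"increments": [{"tx":20,"ty":35},{"tx":12,"ty":20},{},{}]}}

```text
$.increments[0]: bad value
```

```bash
cat >> m.py <<'E'
def st():
    s=r.get_state(); print('t %.2f'%s['time_s'],'tcp',(s['tcp_pos']*1000).round(1),'rot',s['eef_rot'].round(2),'j6 %.0f'%s['joints'][5],'F',s['contact_force'].round(1),'w %.1f'%(s['gripper_width']*1000))
E
python3 - <<'E'
from m import *
st(); c=cap('wrist','w0'); print((-c['R'].T@c['t']).round(3) if hasattr(c['R'],'T') else 0)
layers(c,(473,-140,95))
E
```

```text
t 0.10 tcp [ 162.2 -654.8  244.7] rot [ 1.7992e+02 -1.0000e-02 -1.6609e+02] j6 -17 F [-1.7 -0.3 -0.7] w 87.7
[ 0.088 -0.674  0.382]Traceback (most recent call last):
  File "<stdin>", line 3, in <module>
  File "m.py", line 23, in layers
    Q=onplane(c,np.argwhere(m)[:,::-1],z/1000)[:,:2].astype(np.float32)*1000
      ~~~~~~~^^^^^^^^^^^^^^^^^^^^^^^^^^^^^^^^^
  File "h.py", line 16, in onplane
    n=cv2.undistortPoints(np.array(uv,float).reshape(-1,1,2),K(c),np.array(c['distortion'])).reshape(-1,2)
      ~~~~~~~~~~~~~~~~~~~^^^^^^^^^^^^^^^^^^^^^^^^^^^^^^^^^^^^^^^^^^^^^^^^^^^^^^^^^^^^^^^^^^^
cv2.error: OpenCV(4.12.0) /io/opencv/modules/calib3d/src/undistort.dispatch.cpp:347: error: (-215:Assertion failed) CV_IS_MAT(_src) && CV_IS_MAT(_dst) && (_src->rows == 1 || _src->cols == 1) && (_dst->rows == 1 || _dst->cols == 1) && _src->cols + _src->rows - 1 == _dst->rows + _dst->cols - 1 && (CV_MAT_TYPE(_src->type) == CV_32FC2 || CV_MAT_TYPE(_src->type) == CV_64FC2) && (CV_MAT_TYPE(_dst->type) == CV_32FC2 || CV_MAT_TYPE(_dst->type) == CV_64FC2) in function 'cvUndistortPointsInternal'
```

View pics/w0.png

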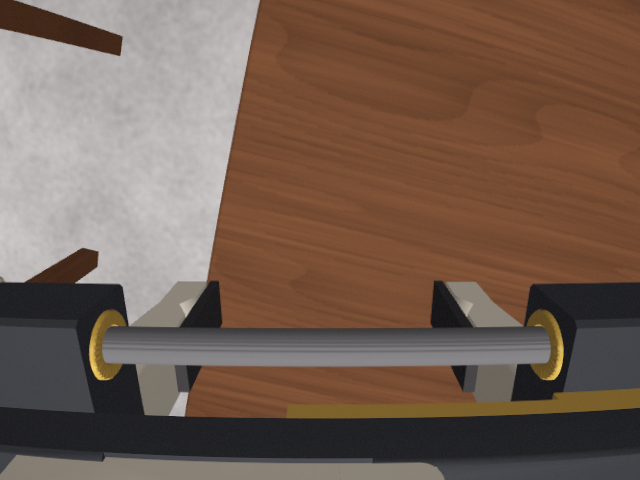

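Call:
{"api": "step_arm", "payload": {"increments": [{"tx":13,"ty":20,"tz":5,"ax":0,"ay":0,"az":2,"claw":1},{"tx":25,"ty":38,"tz":5,"ax":0,"ay":0,"az":2,"claw":1},{"tx":25,"ty":38,"tz":5,"ax":0,"ay":0,"az":2,"claw":1},{"tx":25,"ty":38,"tz":5,"ax":0,"ay":0,"az":2,"claw":1},{"tx":25,"ty":38,"tz":5,"ax":0,"ay":0,"az":2,"claw":1},{"tx":25,"ty":38,"tz":5,"ax":0,"ay":0,"az":2,"claw":1},{"tx":25,"ty":38,"tz":5,"ax":0,"ay":0,"az":2,"claw":1},{"tx":25,"ty":38,"tz":5,"ax":0,"ay":0,"az":2,"claw":1},{"tx":25,"ty":38,"tz":5,"ax":0,"ay":0,"az":2,"claw":1},{"tx":25,"ty":38,"tz":5,"ax":0,"ay":0,"az":2,"claw":1},{"tx":25,"ty":38,"tz":5,"ax":0,"ay":0,"az":2,"claw":1},{"tx":25,"ty":38,"tz":0,"ax":0,"ay":0,"az":1,"claw":1}], "newtons": 20}}

```text
time_s: 1.35
tcp_pos: [0.4511, -0.2155, 0.3014]
eef_rot: [-179.9, 0.1, -143.0]
contact_force: [1.5, -0.7, -0.4]
gripper_width: 0.0877
```

Call:
{"api": "step_arm", "payload": {"increments": [{"tx":25,"ty":38,"tz":0,"ax":0,"ay":0,"az":0,"claw":1},{"tx":25,"ty":38,"tz":0,"ax":0,"ay":0,"az":0,"claw":1},{"tx":25,"ty":38,"tz":0,"ax":0,"ay":0,"az":0,"claw":1},{"tx":5,"ty":5,"tz":0,"ax":0,"ay":0,"az":0,"claw":1},{"tx":0,"ty":0,"tz":0,"ax":0,"ay":0,"az":0,"claw":1},{"tx":0,"ty":0,"tz":0,"ax":0,"ay":0,"az":0,"claw":1}]}}

```text
time_s: 1.95
tcp_pos: [0.5297, -0.0986, 0.3003]
eef_rot: [180.0, -0.0, -143.1]
contact_force: [0.8, -0.2, 0.4]
gripper_width: 0.0878
```

Run:
```python
from m import *
st(); c=cap('wrist','w1'); print((-c['R'].T@c['t']).round(3),c['R'].round(2))
layers(c,(473,-140,95))
```

```text
t 1.95 tcp [529.7 -98.6 300.3] rot [ 1.7998e+02 -4.0000e-02 -1.4308e+02] j6 -63 F [ 0.8 -0.2  0.4] w 87.8
[ 0.469 -0.145  0.438] [[-0.6   0.8   0.  ]
 [ 0.77  0.58  0.28]
 [ 0.23  0.17 -0.96]]
z 20 n 2006 meas 18.5 c 478.5 -139.0 size 135 53 ang 38.3 mean [ 479.1 -139.8]
z 40 n 1895 meas 38.5 c 475.7 -139.9 size 104 47 ang 37.5 mean [ 477.1 -140. ]
z 60 n 489 meas 58.5 c 472.9 -138.6 size 50 46 ang 49.4 mean [ 464.1 -132.3]
z 80 n 1097 meas 78.4 c 473.5 -139.1 size 30 30 ang 39.9 mean [ 473.6 -139.2]
```

View pics/w1.png

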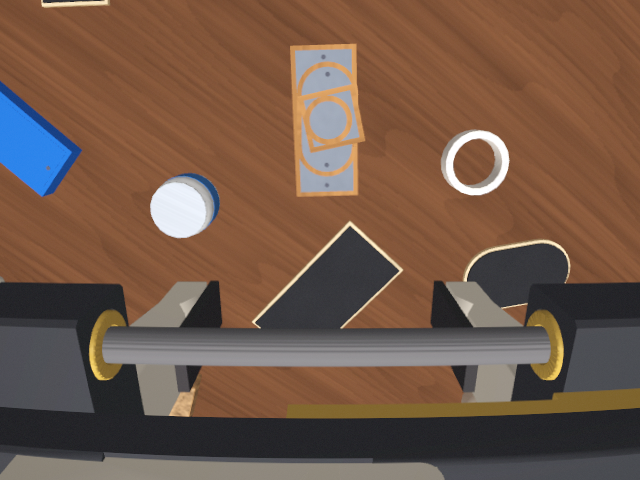

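Wrist view: the stack is centred at (327,120) with all four tiers visible, the tin is at (182,207), the oblong rest at (330,285) and the oval rest at (520,270). The round's centre comes to about (473.5,-139.5) with its top at about 79 mm, and the three views agree to within 2 mm.

Call:
{"api": "step_arm", "payload": {"increments": [{"tx":-14,"ty":-10,"tz":-20,"ax":0,"ay":0,"az":0,"claw":1},{"tx":-28,"ty":-20,"tz":-20,"ax":0,"ay":0,"az":0,"claw":1},{"tx":-14,"ty":-11,"tz":-35,"ax":0,"ay":0,"az":0,"claw":1},{"tx":0,"ty":0,"tz":-40,"ax":0,"ay":0,"az":0,"claw":1},{"tx":0,"ty":0,"tz":-40,"ax":0,"ay":0,"az":0,"claw":1},{"tx":0,"ty":0,"tz":-35,"ax":0,"ay":0,"az":0,"claw":1},{"tx":0,"ty":0,"tz":-15,"ax":0,"ay":0,"az":0,"claw":1},{"tx":0,"ty":0,"tz":-8,"ax":0,"ay":0,"az":0,"claw":1},{"tx":0,"ty":0,"tz":-5,"ax":0,"ay":0,"az":0,"claw":1},{"tx":0,"ty":0,"tz":0,"ax":0,"ay":0,"az":0,"claw":1}]}}

```text
time_s: 3.0
tcp_pos: [0.4743, -0.1396, 0.0829]
eef_rot: [-180.0, 0.0, -143.1]
contact_force: [-0.2, -0.4, 0.2]
gripper_width: 0.0878
```

Call:
{"api": "step_arm", "payload": {"increments": [{"tx":0,"ty":0,"tz":0,"ax":0,"ay":0,"az":0,"claw":-0.1},{"tx":0,"ty":0,"tz":0,"ax":0,"ay":0,"az":0,"claw":-0.1},{"tx":0,"ty":0,"tz":0,"ax":0,"ay":0,"az":0,"claw":-0.2},{"tx":0,"ty":0,"tz":0,"ax":0,"ay":0,"az":0,"claw":-0.2},{"tx":0,"ty":0,"tz":0,"ax":0,"ay":0,"az":0,"claw":-0.3},{"tx":0,"ty":0,"tz":0,"ax":0,"ay":0,"az":0,"claw":-0.3},{"tx":0,"ty":0,"tz":0,"ax":0,"ay":0,"az":0,"claw":-0.4},{"tx":0,"ty":0,"tz":0,"ax":0,"ay":0,"az":0,"claw":-0.4}], "newtons": 15}}

```text
time_s: 3.8
tcp_pos: [0.4743, -0.1391, 0.0826]
eef_rot: [180.0, -0.0, -143.1]
contact_force: [0.2, -0.3, 1.3]
gripper_width: 0.0395
```

Call:
{"api": "step_arm", "payload": {"increments": [{"tx":0,"ty":0,"tz":10,"ax":0,"ay":0,"az":0,"claw":-0.4},{"tx":0,"ty":0,"tz":20,"ax":0,"ay":0,"az":0,"claw":-0.4},{"tx":0,"ty":0,"tz":30,"ax":0,"ay":0,"az":0,"claw":-0.4},{"tx":0,"ty":10,"tz":30,"ax":0,"ay":0,"az":0,"claw":-0.4},{"tx":5,"ty":24,"tz":30,"ax":0,"ay":0,"az":0,"claw":-0.4},{"tx":6,"ty":40,"tz":27,"ax":0,"ay":0,"az":0,"claw":-0.4},{"tx":6,"ty":40,"tz":0,"ax":0,"ay":0,"az":0,"claw":-0.4},{"tx":6,"ty":40,"tz":0,"ax":0,"ay":0,"az":0,"claw":-0.4},{"tx":6,"ty":40,"tz":0,"ax":0,"ay":0,"az":0,"claw":-0.4},{"tx":6,"ty":40,"tz":0,"ax":0,"ay":0,"az":0,"claw":-0.4},{"tx":6,"ty":40,"tz":0,"ax":0,"ay":0,"az":0,"claw":-0.4},{"tx":6,"ty":40,"tz":0,"ax":0,"ay":0,"az":0,"claw":-0.4}]}}

```text
time_s: 5.0
tcp_pos: [0.5211, 0.1765, 0.2305]
eef_rot: [-180.0, 0.0, -143.1]
contact_force: [1.0, -0.6, 0.0]
gripper_width: 0.0394
```

Call:
{"api": "step_arm", "payload": {"increments": [{"tx":6,"ty":40,"tz":0,"ax":0,"ay":0,"az":0,"claw":-0.4},{"tx":6,"ty":40,"tz":0,"ax":0,"ay":0,"az":0,"claw":-0.4},{"tx":6,"ty":40,"tz":0,"ax":0,"ay":0,"az":0,"claw":-0.4},{"tx":6,"ty":40,"tz":0,"ax":0,"ay":0,"az":0,"claw":-0.4},{"tx":6,"ty":40,"tz":0,"ax":0,"ay":0,"az":0,"claw":-0.4},{"tx":6,"ty":40,"tz":0,"ax":0,"ay":0,"az":0,"claw":-0.4},{"tx":3,"ty":20,"tz":0,"ax":0,"ay":0,"az":0,"claw":-0.4},{"tx":0,"ty":10,"tz":0,"ax":0,"ay":0,"az":0,"claw":-0.4},{"tx":0,"ty":0,"tz":0,"ax":0,"ay":0,"az":0,"claw":-0.4},{"tx":0,"ty":0,"tz":0,"ax":0,"ay":0,"az":0,"claw":-0.4}]}}

```text
time_s: 6.0
tcp_pos: [0.5601, 0.444, 0.2298]
eef_rot: [-180.0, -0.0, -143.1]
contact_force: [0.1, 0.1, 0.1]
gripper_width: 0.0395
```

```bash
cat >> m.py <<'E'
def pad(c,near,name,z=.008,win=110,rmin=None):
    """pad centre from dark rubber+plywood rim: dark pixels lying near plane z close to a guess"""
    P=cloud(c)*1000; g=c['image'].max(2)
    m=(g<75)&(abs(P[...,2]-z*1000)<6)&(np.hypot(P[...,0]-near[0],P[...,1]-near[1])<win)
    m=cv2.morphologyEx(m.astype(np.uint8),cv2.MORPH_OPEN,np.ones((3,3)))
    n,l,s,_=cv2.connectedComponentsWithStats(m)
    if n<2: print(name,'none');return
    k=1+s[1:,4].argmax(); M=(l==k).astype(np.uint8)
    cs,_=cv2.findContours(M,0,1); cn=max(cs,key=cv2.contourArea).reshape(-1,2)
    Q=onplane(c,cn,z)[:,:2].astype(np.float32)*1000
    (cx,cy),(w,h),a=cv2.minAreaRect(Q)
    if w<h: a+=90
    hull=cv2.convexHull(Q); mo=cv2.moments(hull)
    print(name,'z %.1f'%np.median(P[M>0][:,2]),'rect c %.1f %.1f'%(cx,cy),'hull c %.1f %.1f'%(mo['m10']/mo['m00'],mo['m01']/mo['m00']),'size %.0f %.0f'%(max(w,h),min(w,h)),'ang %.1f'%((a+90)%180-90),'box',s[k][:4])
E
python3 - <<'E'
from m import *
st(); print(r.get_state()['joints'].round(1)); c=cap('wrist','w2')
pad(c,(511,409),'round')
c=load('w1'); 
for f in('s0','d0'):
    c=load(f)
    for n,p in dict(round=(511,409),oval=(482,135),oblong=(631,-24),square=(509,-430)).items(): pad(c,p,f+n)
c=load('w1');pad(c,(631,-24),'w1oblong');pad(c,(482,135),'w1oval');
E
```

```text
t 6.00 tcp [560.1 444.  229.8] rot [-1.800e+02 -2.000e-02 -1.431e+02] j6 -107 F [0.1 0.1 0.1] w 39.5
[  54.    24.8    5.1   -0.   -70.3 -107.1]
round z 6.1 rect c 511.9 409.6 hull c 512.0 409.7 size 51 51 ang 82.2 box [297 100  63  64]
s0round z 6.9 rect c 512.7 406.8 hull c 512.5 406.2 size 39 36 ang 35.2 box [405 185  13   7]
s0oval z 7.1 rect c 452.3 157.6 hull c 451.3 158.0 size 25 17 ang -58.0 box [349 217   7   6]
s0oblong z 7.3 rect c 660.8 -28.6 hull c 667.2 -25.4 size 89 70 ang -6.1 box [373 274  36  30]
s0square z 8.0 rect c 503.8 -428.5 hull c 503.8 -428.7 size 60 60 ang 34.8 box [193 362  37  28]
d0round z 8.3 rect c 512.1 410.0 hull c 512.4 410.0 size 49 47 ang 44.2 box [162 341  23  18]
d0oval z 8.1 rect c 481.8 134.6 hull c 481.1 135.1 size 114 63 ang -43.3 box [265 276  28  34]
d0oblong z 8.3 rect c 630.6 -24.6 hull c 630.4 -24.3 size 155 73 ang -6.3 box [260 220  53  35]
d0square z 8.1 rect c 511.4 -421.9 hull c 511.8 -422.7 size 60 37 ang -57.6 box [405 188  14  12]
w1oblong z 6.2 rect c 629.7 -24.6 hull c 617.6 -26.6 size 156 75 ang -6.1 box [256 228 141 100]
w1oval z 6.3 rect c 480.4 133.3 hull c 477.3 133.1 size 115 69 ang -42.9 box [467 244 101  63]
```

View pics/w2.png

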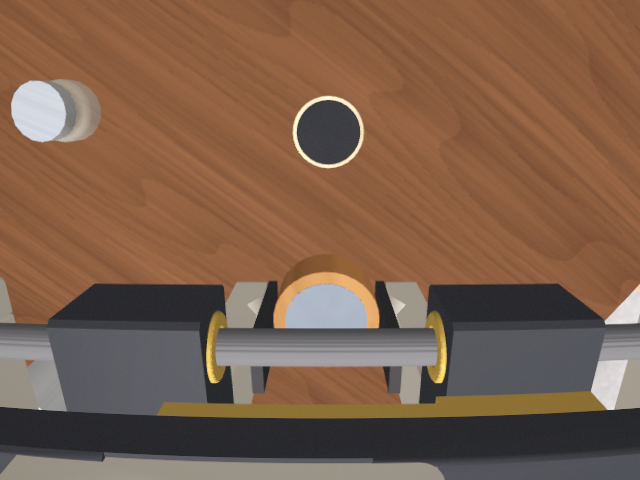

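The round rest is at (328,131), and the disc is held centred at (326,318). The rest's centre is (512,409.7), from both the wrist and side views.

Call:
{"api": "step_arm", "payload": {"increments": [{"tx":-15,"ty":-10,"tz":-15,"ax":0,"ay":0,"az":0,"claw":-0.4},{"tx":-20,"ty":-14,"tz":-30,"ax":0,"ay":0,"az":0,"claw":-0.4},{"tx":-13,"ty":-10,"tz":-35,"ax":0,"ay":0,"az":0,"claw":-0.4},{"tx":0,"ty":0,"tz":-35,"ax":0,"ay":0,"az":0,"claw":-0.4},{"tx":0,"ty":0,"tz":-35,"ax":0,"ay":0,"az":0,"claw":-0.4},{"tx":0,"ty":0,"tz":-25,"ax":0,"ay":0,"az":0,"claw":-0.4},{"tx":0,"ty":0,"tz":-12,"ax":0,"ay":0,"az":0,"claw":-0.4},{"tx":0,"ty":0,"tz":-6,"ax":0,"ay":0,"az":0,"claw":-0.4},{"tx":0,"ty":0,"tz":-3,"ax":0,"ay":0,"az":0,"claw":-0.4},{"tx":0,"ty":0,"tz":-1,"ax":0,"ay":0,"az":0,"claw":-0.4},{"tx":0,"ty":0,"tz":-1,"ax":0,"ay":0,"az":0,"claw":-0.4},{"tx":0,"ty":0,"tz":0,"ax":0,"ay":0,"az":0,"claw":-0.4}]}}

```text
time_s: 7.25
tcp_pos: [0.5125, 0.4112, 0.0324]
eef_rot: [180.0, 0.1, -143.1]
contact_force: [0.0, 0.0, 0.7]
gripper_width: 0.0394
```

Call:
{"api": "step_arm", "payload": {"increments": [{"tx":0,"ty":0,"tz":-0.5,"ax":0,"ay":0,"az":0,"claw":-0.4},{"tx":0,"ty":0,"tz":0,"ax":0,"ay":0,"az":0,"claw":-0.4}]}}

```text
time_s: 7.45
tcp_pos: [0.5123, 0.4109, 0.0313]
eef_rot: [180.0, 0.0, -143.1]
contact_force: [-0.4, -0.4, -0.9]
gripper_width: 0.0396
```

Call:
{"api": "step_arm", "payload": {"increments": [{"tx":0,"ty":-1,"tz":-0.5,"ax":0,"ay":0,"az":0,"claw":-0.4},{"tx":0,"ty":0,"tz":-0.3,"ax":0,"ay":0,"az":0,"claw":-0.4},{"tx":0,"ty":0,"tz":0,"ax":0,"ay":0,"az":0,"claw":-0.4}]}}

```text
time_s: 7.75
tcp_pos: [0.5123, 0.4098, 0.0306]
eef_rot: [-180.0, 0.0, -143.1]
contact_force: [-2.1, -0.5, 4.7]
gripper_width: 0.0392
```

Call:
{"api": "step_arm", "payload": {"increments": [{"tx":0,"ty":0,"tz":-0.4,"ax":0,"ay":0,"az":0,"claw":-0.4},{"tx":0,"ty":0,"tz":0,"ax":0,"ay":0,"az":0,"claw":-0.4}]}}

```text
time_s: 7.95
tcp_pos: [0.5123, 0.4099, 0.0306]
eef_rot: [-180.0, 0.0, -143.1]
contact_force: [-2.9, -1.7, 7.5]
gripper_width: 0.0392
```

Call:
{"api": "step_arm", "payload": {"increments": [{"tx":0,"ty":0,"tz":0,"ax":0,"ay":0,"az":0,"claw":0.0},{"tx":0,"ty":0,"tz":0,"ax":0,"ay":0,"az":0,"claw":0.3},{"tx":0,"ty":0,"tz":0,"ax":0,"ay":0,"az":0,"claw":0.6},{"tx":0,"ty":0,"tz":0,"ax":0,"ay":0,"az":0,"claw":1},{"tx":0,"ty":0,"tz":0,"ax":0,"ay":0,"az":0,"claw":1},{"tx":0,"ty":0,"tz":10,"ax":0,"ay":0,"az":0,"claw":1},{"tx":0,"ty":0,"tz":30,"ax":0,"ay":0,"az":0,"claw":1},{"tx":0,"ty":0,"tz":40,"ax":0,"ay":0,"az":0,"claw":1},{"tx":0,"ty":0,"tz":40,"ax":0,"ay":0,"az":0,"claw":1},{"tx":0,"ty":-15,"tz":40,"ax":0,"ay":0,"az":0,"claw":1},{"tx":0,"ty":-25,"tz":40,"ax":0,"ay":0,"az":0,"claw":1},{"tx":0,"ty":-40,"tz":25,"ax":0,"ay":0,"az":0,"claw":1}]}}

```text
time_s: 9.15
tcp_pos: [0.5129, 0.3306, 0.2589]
eef_rot: [180.0, 0.3, -143.0]
contact_force: [1.4, -0.8, -0.5]
gripper_width: 0.0877
```

Call:
{"api": "step_arm", "payload": {"increments": [{"tx":5,"ty":-45,"tz":0,"ax":0,"ay":0,"az":0,"claw":1},{"tx":5,"ty":-45,"tz":0,"ax":0,"ay":0,"az":0,"claw":1},{"tx":5,"ty":-45,"tz":0,"ax":0,"ay":0,"az":0,"claw":1},{"tx":5,"ty":-45,"tz":0,"ax":0,"ay":0,"az":0,"claw":1},{"tx":0,"ty":-45,"tz":0,"ax":0,"ay":0,"az":0,"claw":1},{"tx":0,"ty":-45,"tz":0,"ax":0,"ay":0,"az":0,"claw":1},{"tx":0,"ty":-45,"tz":0,"ax":0,"ay":0,"az":0,"claw":1},{"tx":0,"ty":-45,"tz":0,"ax":0,"ay":0,"az":0,"claw":1},{"tx":0,"ty":-45,"tz":0,"ax":0,"ay":0,"az":0,"claw":1},{"tx":0,"ty":-20,"tz":0,"ax":0,"ay":0,"az":0,"claw":1},{"tx":0,"ty":0,"tz":0,"ax":0,"ay":0,"az":0,"claw":1},{"tx":0,"ty":0,"tz":0,"ax":0,"ay":0,"az":0,"claw":1}]}}

```text
time_s: 10.35
tcp_pos: [0.5321, -0.0956, 0.2554]
eef_rot: [-180.0, 0.0, -143.2]
contact_force: [-0.0, -0.2, 0.4]
gripper_width: 0.0876
```

```bash
cat >> m.py <<'E'
def top(c,z,near,win=100):
    """outline of topmost blank: pixels within 6 mm of height z (bias allowed), incl. brown rim"""
    P=cloud(c)*1000
    m=((abs(P[...,2]-z+1)<6)&(np.hypot(P[...,0]-near[0],P[...,1]-near[1])<win)).astype(np.uint8)
    n,l,s,_=cv2.connectedComponentsWithStats(m); k=1+s[1:,4].argmax(); M=(l==k).astype(np.uint8)
    cn=max(cv2.findContours(M,0,1)[0],key=cv2.contourArea).reshape(-1,2)
    Q=onplane(c,cn,z/1000)[:,:2].astype(np.float32)*1000
    (cx,cy),(w,h),a=cv2.minAreaRect(Q)
    if w<h: a+=90
    mo=cv2.moments(cv2.convexHull(Q))
    print('top z %.1f'%np.median(P[M>0][:,2]),'c %.1f %.1f'%(cx,cy),'hull %.1f %.1f'%(mo['m10']/mo['m00'],mo['m01']/mo['m00']),'size %.1f %.1f'%(max(w,h),min(w,h)),'ang %.1f'%((a+90)%180-90),'edges min/max px',cn.min(0),cn.max(0))
E
python3 - <<'E'
from m import *
st(); c=cap('wrist','w3'); 
layers(c,(473,-140,95),(20,40)); layers(c,(473,-140,50),(60,)); top(c,60,(473,-140),60)
s=cap('scene','s1'); d=cap('side','d1')
for x in(s,d): layers(x,(512,410,40),(28,)) ; layers(x,(473,-140,50),(60,))
cv2.imwrite('pics/m3.png',np.hstack([cv2.resize(c['image'][20:260,180:460],None,fx=1.5,fy=1.5),cv2.resize(d['image'][315:385,130:220],(420,360))]))
E
```

```text
t 10.35 tcp [532.1 -95.6 255.4] rot [-1.7999e+02  4.0000e-02 -1.4317e+02] j6 -64 F [-0.  -0.2  0.4] w 87.6
z 20 n 2473 meas 18.5 c 478.3 -138.9 size 135 53 ang 38.5 mean [ 478.9 -140.1]
z 40 n 2392 meas 38.4 c 477.0 -137.8 size 98 47 ang 35.1 mean [ 476.8 -140.2]
z 60 n 2901 meas 58.4 c 472.8 -138.6 size 50 46 ang 49.4 mean [ 470.9 -137.1]
top z 58.3 c 471.1 -137.1 hull 471.2 -136.9 size 50.1 49.9 ang 49.2 edges min/max px [293  75] [368 153]
z 28 n 38 meas 27.4 c 510.8 408.3 size 28 24 ang 35.2 mean [511.6 408.2]
z 60 n 199 meas 59.8 c 470.5 -137.3 size 40 39 ang 49.7 mean [ 470.5 -137.7]
z 28 n 118 meas 28.9 c 513.8 408.5 size 29 27 ang -33.1 mean [513.7 408.7]
z 60 n 145 meas 60.5 c 466.3 -137.8 size 47 43 ang 43.0 mean [ 471.2 -136.9]
```

View pics/m3.png

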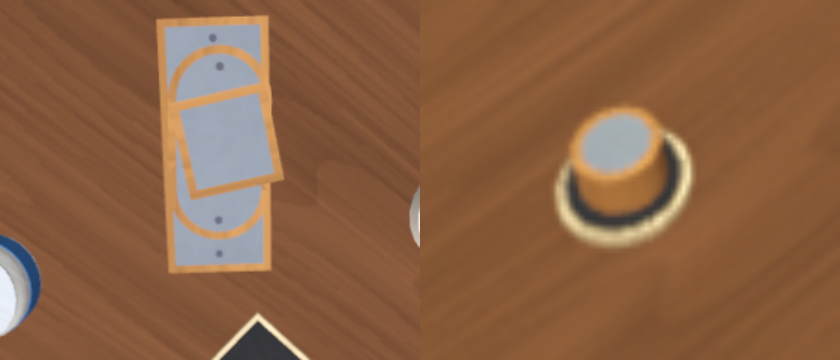

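The crop shows the square exposed, with a small rim of rest all round the round blank. The square is at (471.1,-137.1), turned 49.2°. The round sits at about (512,408.5) on the rest at (512,409.7).

Call:
{"api": "step_arm", "payload": {"increments": [{"tx":-15,"ty":-10,"tz":-10,"ax":0,"ay":0,"az":4.4,"claw":1},{"tx":-30,"ty":-20,"tz":-15,"ax":0,"ay":0,"az":4,"claw":1},{"tx":-16,"ty":-11.5,"tz":-25,"ax":0,"ay":0,"az":4,"claw":1},{"tx":0,"ty":0,"tz":-40,"ax":0,"ay":0,"az":0,"claw":1},{"tx":0,"ty":0,"tz":-40,"ax":0,"ay":0,"az":0,"claw":1},{"tx":0,"ty":0,"tz":-35,"ax":0,"ay":0,"az":0,"claw":1},{"tx":0,"ty":0,"tz":-15,"ax":0,"ay":0,"az":0,"claw":1},{"tx":0,"ty":0,"tz":-8,"ax":0,"ay":0,"az":0,"claw":1},{"tx":0,"ty":0,"tz":-4,"ax":0,"ay":0,"az":0,"claw":1},{"tx":0,"ty":0,"tz":0,"ax":0,"ay":0,"az":0,"claw":1},{"tx":0,"ty":0,"tz":0,"ax":0,"ay":0,"az":0,"claw":1}]}}

```text
time_s: 11.6
tcp_pos: [0.4721, -0.1365, 0.0638]
eef_rot: [-179.9, 0.1, -130.7]
contact_force: [0.6, 0.3, -0.3]
gripper_width: 0.0874
```

Call:
{"api": "step_arm", "payload": {"increments": [{"tx":0,"ty":0,"tz":0,"ax":0,"ay":0,"az":0,"claw":0.2},{"tx":0,"ty":0,"tz":0,"ax":0,"ay":0,"az":0,"claw":0.2},{"tx":0,"ty":0,"tz":0,"ax":0,"ay":0,"az":0,"claw":0.1},{"tx":0,"ty":0,"tz":0,"ax":0,"ay":0,"az":0,"claw":0.1},{"tx":0,"ty":0,"tz":0,"ax":0,"ay":0,"az":0,"claw":0},{"tx":0,"ty":0,"tz":0,"ax":0,"ay":0,"az":0,"claw":-0.2},{"tx":0,"ty":0,"tz":0,"ax":0,"ay":0,"az":0,"claw":-0.2},{"tx":0,"ty":0,"tz":0,"ax":0,"ay":0,"az":0,"claw":-0.2}]}}

```text
time_s: 12.4
tcp_pos: [0.4713, -0.1367, 0.0629]
eef_rot: [-180.0, -0.0, -130.7]
contact_force: [-0.8, -0.2, 1.8]
gripper_width: 0.0496
```

Call:
{"api": "step_arm", "payload": {"increments": [{"tx":0,"ty":0,"tz":10,"ax":0,"ay":0,"az":0,"claw":-0.2},{"tx":0,"ty":0,"tz":20,"ax":0,"ay":0,"az":0,"claw":-0.2},{"tx":0,"ty":0,"tz":30,"ax":0,"ay":0,"az":0,"claw":-0.2},{"tx":0,"ty":0,"tz":30,"ax":0,"ay":0,"az":0,"claw":-0.2},{"tx":0,"ty":-8,"tz":30,"ax":0,"ay":0,"az":-2,"claw":-0.2},{"tx":9,"ty":-20,"tz":30,"ax":0,"ay":0,"az":-2,"claw":-0.2},{"tx":12,"ty":-40,"tz":17,"ax":0,"ay":0,"az":-2,"claw":-0.2},{"tx":12,"ty":-40,"tz":0,"ax":0,"ay":0,"az":-2,"claw":-0.2},{"tx":12,"ty":-40,"tz":0,"ax":0,"ay":0,"az":-2,"claw":-0.2},{"tx":12,"ty":-40,"tz":0,"ax":0,"ay":0,"az":-2,"claw":-0.2},{"tx":12,"ty":-40,"tz":0,"ax":0,"ay":0,"az":-2.5,"claw":-0.2},{"tx":12,"ty":-30,"tz":0,"ax":0,"ay":0,"az":0,"claw":-0.2}]}}

```text
time_s: 13.6
tcp_pos: [0.5521, -0.397, 0.2302]
eef_rot: [180.0, -0.0, -145.3]
contact_force: [0.1, 1.2, 0.2]
gripper_width: 0.0498
```

Call:
{"api": "step_arm", "payload": {"increments": [{"tx":0,"ty":0,"tz":0,"ax":0,"ay":0,"az":0,"claw":-0.2},{"tx":0,"ty":0,"tz":0,"ax":0,"ay":0,"az":0,"claw":-0.2}]}}

```text
time_s: 13.8
tcp_pos: [0.5518, -0.3952, 0.2294]
eef_rot: [179.9, -0.0, -145.3]
contact_force: [-1.0, 0.8, -0.6]
gripper_width: 0.0498
```

Run:
```python
from m import *
st(); c=cap('wrist','w4'); pad(c,(506,-427),'square')
```

```text
t 13.80 tcp [ 551.8 -395.2  229.4] rot [ 1.7993e+02 -3.0000e-02 -1.4527e+02] j6 -36 F [-1.   0.8 -0.6] w 49.8
square z 6.2 rect c 503.4 -427.6 hull c 503.3 -427.5 size 63 62 ang -55.2 box [289  95  77  76]
```

View pics/w4.png

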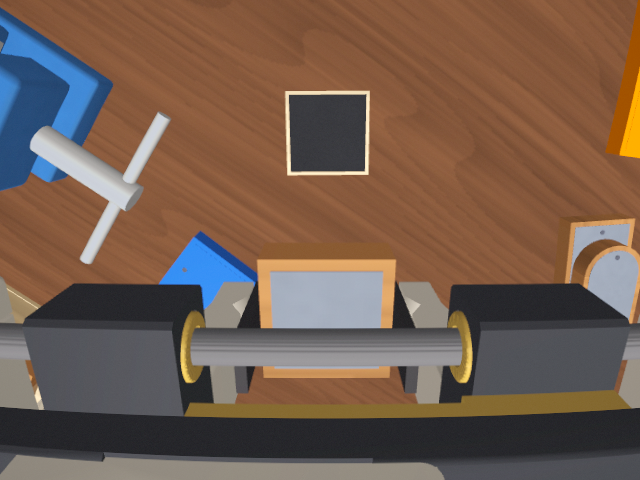

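The square rest is at (328,133), aligned with the held square at (327,320). The vise handle at (130,200) is over 130 mm from the rest, outside the gripper's footprint.

Call:
{"api": "step_arm", "payload": {"increments": [{"tx":-15,"ty":-10,"tz":-15,"ax":0,"ay":0,"az":0,"claw":-0.2},{"tx":-20,"ty":-14,"tz":-30,"ax":0,"ay":0,"az":0,"claw":-0.2},{"tx":-13.5,"ty":-9,"tz":-35,"ax":0,"ay":0,"az":0,"claw":-0.2},{"tx":0,"ty":0,"tz":-35,"ax":0,"ay":0,"az":0,"claw":-0.2},{"tx":0,"ty":0,"tz":-35,"ax":0,"ay":0,"az":0,"claw":-0.2},{"tx":0,"ty":0,"tz":-25,"ax":0,"ay":0,"az":0,"claw":-0.2},{"tx":0,"ty":0,"tz":-12,"ax":0,"ay":0,"az":0,"claw":-0.2},{"tx":0,"ty":0,"tz":-6,"ax":0,"ay":0,"az":0,"claw":-0.2},{"tx":0,"ty":0,"tz":-3,"ax":0,"ay":0,"az":0,"claw":-0.2},{"tx":0,"ty":0,"tz":-1.5,"ax":0,"ay":0,"az":0,"claw":-0.2},{"tx":0,"ty":0,"tz":0,"ax":0,"ay":0,"az":0,"claw":-0.2},{"tx":0,"ty":0,"tz":0,"ax":0,"ay":0,"az":0,"claw":-0.2}]}}

```text
time_s: 15.05
tcp_pos: [0.5043, -0.4279, 0.0334]
eef_rot: [-179.9, 0.0, -145.2]
contact_force: [0.5, 0.0, 0.0]
gripper_width: 0.0499
```

Call:
{"api": "step_arm", "payload": {"increments": [{"tx":-0.7,"ty":0.3,"tz":-0.8,"ax":0,"ay":0,"az":0,"claw":-0.2},{"tx":0,"ty":0,"tz":-0.8,"ax":0,"ay":0,"az":0,"claw":-0.2},{"tx":0,"ty":0,"tz":-0.4,"ax":0,"ay":0,"az":0,"claw":-0.2},{"tx":0,"ty":0,"tz":0,"ax":0,"ay":0,"az":0,"claw":-0.2}]}}

```text
time_s: 15.45
tcp_pos: [0.5031, -0.4275, 0.031]
eef_rot: [-180.0, 0.0, -145.2]
contact_force: [-1.9, 1.8, 4.7]
gripper_width: 0.0498
```

Call:
{"api": "step_arm", "payload": {"increments": [{"tx":0,"ty":0,"tz":-0.4,"ax":0,"ay":0,"az":0,"claw":-0.2},{"tx":0,"ty":0,"tz":0,"ax":0,"ay":0,"az":0,"claw":-0.2}]}}

```text
time_s: 15.65
tcp_pos: [0.5031, -0.4274, 0.0309]
eef_rot: [-180.0, -0.0, -145.2]
contact_force: [-1.6, 1.6, 8.0]
gripper_width: 0.0498
```

Call:
{"api": "step_arm", "payload": {"increments": [{"tx":0,"ty":0,"tz":0,"ax":0,"ay":0,"az":0,"claw":0.3},{"tx":0,"ty":0,"tz":0,"ax":0,"ay":0,"az":0,"claw":0.5},{"tx":0,"ty":0,"tz":0,"ax":0,"ay":0,"az":0,"claw":0.8},{"tx":0,"ty":0,"tz":0,"ax":0,"ay":0,"az":0,"claw":1},{"tx":0,"ty":0,"tz":0,"ax":0,"ay":0,"az":0,"claw":1},{"tx":0,"ty":0,"tz":10,"ax":0,"ay":0,"az":0,"claw":1},{"tx":0,"ty":0,"tz":30,"ax":0,"ay":0,"az":0,"claw":1},{"tx":0,"ty":0,"tz":40,"ax":0,"ay":0,"az":0,"claw":1},{"tx":0,"ty":0,"tz":40,"ax":0,"ay":0,"az":0,"claw":1},{"tx":0,"ty":12,"tz":40,"ax":0,"ay":0,"az":0,"claw":1},{"tx":0,"ty":25,"tz":40,"ax":0,"ay":0,"az":0,"claw":1},{"tx":0,"ty":35,"tz":25,"ax":0,"ay":0,"az":1,"claw":1}]}}

```text
time_s: 16.85
tcp_pos: [0.5035, -0.3561, 0.2591]
eef_rot: [-179.8, 0.1, -144.3]
contact_force: [1.5, 0.7, 0.3]
gripper_width: 0.0876
```

Call:
{"api": "step_arm", "payload": {"increments": [{"tx":6,"ty":40,"tz":0,"ax":0,"ay":0,"az":1,"claw":1},{"tx":6,"ty":40,"tz":0,"ax":0,"ay":0,"az":0,"claw":1},{"tx":6,"ty":40,"tz":0,"ax":0,"ay":0,"az":0,"claw":1},{"tx":6,"ty":40,"tz":0,"ax":0,"ay":0,"az":0,"claw":1},{"tx":6,"ty":40,"tz":0,"ax":0,"ay":0,"az":0,"claw":1},{"tx":0,"ty":40,"tz":0,"ax":0,"ay":0,"az":0,"claw":1},{"tx":0,"ty":20,"tz":0,"ax":0,"ay":0,"az":0,"claw":1},{"tx":0,"ty":0,"tz":0,"ax":0,"ay":0,"az":0,"claw":1},{"tx":0,"ty":0,"tz":0,"ax":0,"ay":0,"az":0,"claw":1}]}}

```text
time_s: 17.75
tcp_pos: [0.5331, -0.0951, 0.2557]
eef_rot: [-180.0, 0.0, -143.1]
contact_force: [-0.7, 0.2, 0.2]
gripper_width: 0.0875
```

Run:
```python
from m import *
st(); c=cap('wrist','w5'); top(c,40,(475,-139),70); layers(c,(473,-140,95),(20,40))
s=cap('scene','s2'); d=cap('side','d2'); top(s,28,(503,-427),50); top(d,28,(503,-427),50)
cv2.imwrite('pics/m5.png',np.hstack([cv2.resize(c['image'][20:260,180:460],None,fx=1.5,fy=1.5),cv2.resize(s['image'][340:410,170:260],(420,360))]))
```

```text
t 17.75 tcp [533.1 -95.1 255.7] rot [-1.7997e+02  4.0000e-02 -1.4311e+02] j6 -64 F [-0.7  0.2  0.2] w 87.5
top z 38.4 c 475.3 -138.8 hull 475.1 -138.9 size 102.8 55.4 ang 36.1 edges min/max px [292  49] [361 178]
z 20 n 2479 meas 18.5 c 478.4 -138.8 size 134 53 ang 38.5 mean [ 479.8 -139.4]
z 40 n 6078 meas 38.4 c 476.9 -137.6 size 99 47 ang 34.6 mean [ 474.3 -139.7]
top z 28.1 c 504.5 -429.7 hull 504.2 -429.8 size 55.0 51.8 ang -55.2 edges min/max px [194 357] [225 382]
top z 28.2 c 500.1 -421.9 hull 500.4 -422.6 size 65.5 46.1 ang -54.2 edges min/max px [407 183] [423 195]
```

View pics/m5.png

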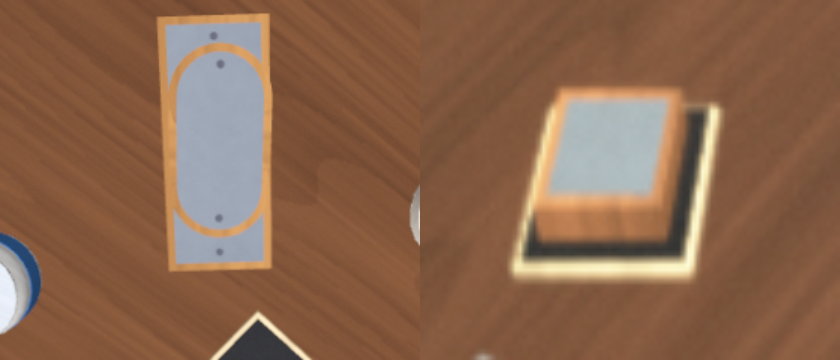

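The crop shows the oval exposed on the oblong, and the square centred and aligned on its rest. I'll get a better oval angle from image moments.

```bash
cat >> m.py <<'E'
def pca(c,z,near,win,grey,tol=5,big=True,off=1):
    P=cloud(c)*1000; im=c['image'].astype(int)
    m=(abs(P[...,2]-z+off)<tol)&(np.hypot(P[...,0]-near[0],P[...,1]-near[1])<win)
    if grey=='grey': m&=(im.max(2)-im.min(2)<40)
    if grey=='dark': m&=(im.max(2)<75)
    n,l,s,_=cv2.connectedComponentsWithStats(m.astype(np.uint8)); M=(l==1+s[1:,4].argmax()).astype(np.uint8)
    cn=max(cv2.findContours(M,0,1)[0],key=cv2.contourArea)
    Q=onplane(c,cn.reshape(-1,2),z/1000)[:,:2].astype(np.float32)*1000
    mo=cv2.moments(Q.reshape(-1,1,2)); A=.5*np.arctan2(2*mo['mu11'],mo['mu20']-mo['mu02'])
    R=np.array([[np.cos(A),np.sin(A)],[-np.sin(A),np.cos(A)]]); q=(Q@R.T); e=np.ptp(q,axis=0); ctr=R.T@((q.max(0)+q.min(0))/2)
    print(grey,'cen %.1f %.1f'%(mo['m10']/mo['m00'],mo['m01']/mo['m00']),'extent c',ctr.round(1),'ang %.2f'%np.degrees(A),'ext',e.round(1))
E
python3 - <<'E'
from m import *
c=load('w5'); 
pca(c,40,(475,-139),70,'all');pca(c,40,(475,-139),70,'grey')
for f in('s2','d2'): pca(load(f),40,(475,-139),70,'all'); pca(load(f),40,(475,-139),70,'grey')
for f in('d0','w1'): pca(load(f),8,(481,134),80,'dark',off=0 if f=='d0' else 1.5)
E
```

```text
all cen 475.1 -138.9 extent c [ 475.3 -138.7] ang 36.23 ext [102.8  55.4]
grey cen 475.0 -139.0 extent c [ 474.7 -139. ] ang 36.16 ext [93.9 46.3]
all cen 475.3 -142.6 extent c [ 475.6 -144.6] ang 35.72 ext [101.2  61.4]
grey cen 474.3 -140.0 extent c [ 473.9 -140.3] ang 36.97 ext [89.9 45.9]
all cen 471.8 -136.7 extent c [ 470.9 -135.6] ang 34.83 ext [102.7  67.1]
grey cen 475.5 -139.7 extent c [ 475.4 -139.8] ang 35.90 ext [93.7 46.4]
dark cen 480.7 135.2 extent c [481.8 134.6] ang -43.08 ext [114.3  63.6]
dark cen 476.5 131.0 extent c [480.3 133.3] ang -42.68 ext [115.4  69.2]
```

The oval is at (475.1,-139.0), turned 36.2°. Before picking it, I'll take one empty-handed look at both remaining rests.

Call:
{"api": "step_arm", "payload": {"increments": [{"tx":6,"ty":17,"tz":10,"ax":0,"ay":0,"az":0,"claw":1},{"tx":13,"ty":40,"tz":18,"ax":0,"ay":0,"az":0,"claw":1},{"tx":13,"ty":40,"tz":18,"ax":0,"ay":0,"az":0,"claw":1},{"tx":13,"ty":40,"tz":18,"ax":0,"ay":0,"az":0,"claw":1},{"tx":13,"ty":40,"tz":18,"ax":0,"ay":0,"az":0,"claw":1},{"tx":9,"ty":28,"tz":12,"ax":0,"ay":0,"az":0,"claw":1},{"tx":0,"ty":0,"tz":0,"ax":0,"ay":0,"az":0,"claw":1},{"tx":0,"ty":0,"tz":0,"ax":0,"ay":0,"az":0,"claw":1}]}}

```text
time_s: 18.7
tcp_pos: [0.6002, 0.1093, 0.3485]
eef_rot: [180.0, -0.0, -143.2]
contact_force: [-0.2, -0.7, -0.4]
gripper_width: 0.0875
```

Run:
```python
from m import *
st(); c=cap('wrist','w6'); pca(c,8,(481,134),80,'dark',off=1.5); pca(c,8,(630,-24),95,'dark',off=1.5)
pad(c,(481,134),'oval');pad(c,(630,-24),'oblong');pca(load('d2'),8,(630,-24),95,'dark',off=0)
```

```text
t 18.70 tcp [600.2 109.3 348.5] rot [ 1.7999e+02 -5.0000e-02 -1.4319e+02] j6 -82 F [-0.2 -0.7 -0.4] w 87.5
dark cen 480.7 134.7 extent c [480.6 134.8] ang -42.70 ext [114.8  68.4]
dark cen 630.1 -23.2 extent c [630.3 -23.2] ang -5.83 ext [156.1  74.7]
oval z 6.2 rect c 480.6 134.8 hull c 480.7 134.7 size 115 68 ang -42.7 box [358  72 104  71]
oblong z 6.1 rect c 630.3 -23.2 hull c 630.3 -23.3 size 156 75 ang -6.0 box [150  55 135 147]
dark cen 631.3 -23.7 extent c [631.5 -24.2] ang -6.20 ext [153.7  71.9]
```

View pics/w6.png

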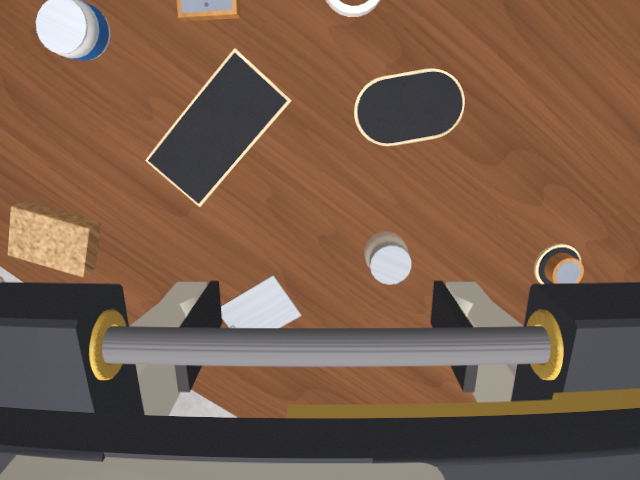

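The view shows the oval rest at (410,107) and the oblong rest at (218,128), both fully visible and unobstructed. Oval rest: (480.7,134.8), -42.8°. Oblong rest: (630.6,-23.5), -6.0°.

Call:
{"api": "step_arm", "payload": {"increments": [{"tx":-9,"ty":-18,"tz":-10,"ax":0,"ay":0,"az":-0.6,"claw":1},{"tx":-18,"ty":-36,"tz":-20,"ax":0,"ay":0,"az":0,"claw":1},{"tx":-18,"ty":-36,"tz":-20,"ax":0,"ay":0,"az":0,"claw":1},{"tx":-18,"ty":-36,"tz":-20,"ax":0,"ay":0,"az":0,"claw":1},{"tx":-18,"ty":-36,"tz":-20,"ax":0,"ay":0,"az":0,"claw":1},{"tx":-18,"ty":-36,"tz":-20,"ax":0,"ay":0,"az":0,"claw":1},{"tx":-18,"ty":-36,"tz":-10,"ax":0,"ay":0,"az":0,"claw":1},{"tx":-8,"ty":-14.5,"tz":-30,"ax":0,"ay":0,"az":0,"claw":1},{"tx":0,"ty":0,"tz":-40,"ax":0,"ay":0,"az":0,"claw":1},{"tx":0,"ty":0,"tz":-40,"ax":0,"ay":0,"az":0,"claw":1},{"tx":0,"ty":0,"tz":0,"ax":0,"ay":0,"az":0,"claw":1}]}}

```text
time_s: 19.85
tcp_pos: [0.4703, -0.1403, 0.1147]
eef_rot: [179.7, -0.4, -144.0]
contact_force: [-0.6, -0.1, 0.3]
gripper_width: 0.0875
```

Call:
{"api": "step_arm", "payload": {"increments": [{"tx":0,"ty":0,"tz":-30,"ax":0,"ay":0,"az":0,"claw":1},{"tx":0,"ty":0,"tz":-25,"ax":0,"ay":0,"az":0,"claw":1},{"tx":0,"ty":0,"tz":-12,"ax":0,"ay":0,"az":0,"claw":1},{"tx":0,"ty":0,"tz":-5,"ax":0,"ay":0,"az":0,"claw":1},{"tx":0,"ty":0,"tz":0,"ax":0,"ay":0,"az":0,"claw":1},{"tx":0,"ty":0,"tz":0,"ax":0,"ay":0,"az":0,"claw":1}]}}

```text
time_s: 20.45
tcp_pos: [0.4759, -0.1391, 0.0483]
eef_rot: [-179.9, 0.1, -143.8]
contact_force: [0.5, 0.6, -0.8]
gripper_width: 0.0877
```

Call:
{"api": "step_arm", "payload": {"increments": [{"tx":-0.3,"ty":0,"tz":-4,"ax":0,"ay":0,"az":0,"claw":1},{"tx":0,"ty":0,"tz":0,"ax":0,"ay":0,"az":0,"claw":1},{"tx":0,"ty":0,"tz":0,"ax":0,"ay":0,"az":0,"claw":1}]}}

```text
time_s: 20.75
tcp_pos: [0.4748, -0.1388, 0.0432]
eef_rot: [-180.0, 0.0, -143.8]
contact_force: [-1.0, 0.1, 0.0]
gripper_width: 0.0877
```

Call:
{"api": "step_arm", "payload": {"increments": [{"tx":0,"ty":0,"tz":0,"ax":0,"ay":0,"az":0,"claw":0.4},{"tx":0,"ty":0,"tz":0,"ax":0,"ay":0,"az":0,"claw":0.3},{"tx":0,"ty":0,"tz":0,"ax":0,"ay":0,"az":0,"claw":0.2},{"tx":0,"ty":0,"tz":0,"ax":0,"ay":0,"az":0,"claw":0.2},{"tx":0,"ty":0,"tz":0,"ax":0,"ay":0,"az":0,"claw":0},{"tx":0,"ty":0,"tz":0,"ax":0,"ay":0,"az":0,"claw":0},{"tx":0,"ty":0,"tz":0,"ax":0,"ay":0,"az":0,"claw":0}], "newtons": 20}}

```text
time_s: 21.45
tcp_pos: [0.4748, -0.1389, 0.0429]
eef_rot: [180.0, 0.0, -143.8]
contact_force: [0.2, -0.0, 0.3]
gripper_width: 0.0559
```

Call:
{"api": "step_arm", "payload": {"increments": [{"tx":0,"ty":0,"tz":10,"ax":0,"ay":0,"az":0,"claw":0},{"tx":0,"ty":0,"tz":20,"ax":0,"ay":0,"az":0,"claw":0},{"tx":0,"ty":0,"tz":30,"ax":0,"ay":0,"az":0,"claw":0},{"tx":0,"ty":10,"tz":30,"ax":0,"ay":0,"az":3,"claw":0},{"tx":0,"ty":20,"tz":20,"ax":0,"ay":0,"az":6,"claw":0},{"tx":0,"ty":20,"tz":10,"ax":0,"ay":0,"az":7,"claw":0},{"tx":0,"ty":20,"tz":0,"ax":0,"ay":0,"az":7,"claw":0},{"tx":1,"ty":20,"tz":0,"ax":0,"ay":0,"az":7,"claw":0},{"tx":1,"ty":20,"tz":0,"ax":0,"ay":0,"az":7,"claw":0},{"tx":1,"ty":20,"tz":0,"ax":0,"ay":0,"az":7,"claw":0},{"tx":1,"ty":20,"tz":0,"ax":0,"ay":0,"az":7,"claw":0},{"tx":1,"ty":20,"tz":0,"ax":0,"ay":0,"az":7,"claw":0}]}}

```text
time_s: 22.65
tcp_pos: [0.4796, 0.0319, 0.1637]
eef_rot: [-180.0, 0.0, -85.5]
contact_force: [-0.6, -0.5, -0.7]
gripper_width: 0.0556
```

Call:
{"api": "step_arm", "payload": {"increments": [{"tx":1,"ty":20,"tz":0,"ax":0,"ay":0,"az":7,"claw":0},{"tx":0,"ty":20,"tz":0,"ax":0,"ay":0,"az":7,"claw":0},{"tx":0,"ty":20,"tz":0,"ax":0,"ay":0,"az":7,"claw":0},{"tx":0,"ty":20,"tz":0,"ax":0,"ay":0,"az":7,"claw":0},{"tx":0,"ty":14,"tz":0,"ax":0,"ay":0,"az":7,"claw":0},{"tx":0,"ty":7,"tz":0,"ax":0,"ay":0,"az":7,"claw":0},{"tx":0,"ty":2.5,"tz":0,"ax":0,"ay":0,"az":1,"claw":0},{"tx":0,"ty":0,"tz":0,"ax":0,"ay":0,"az":0,"claw":0},{"tx":0,"ty":0,"tz":0,"ax":0,"ay":0,"az":0,"claw":0}]}}

```text
time_s: 23.55
tcp_pos: [0.4806, 0.1342, 0.1632]
eef_rot: [180.0, 0.0, -43.0]
contact_force: [-0.2, 1.2, -1.3]
gripper_width: 0.0557
```

Call:
{"api": "step_arm", "payload": {"increments": [{"tx":0,"ty":0.5,"tz":-15,"ax":0,"ay":0,"az":0.2,"claw":0},{"tx":0,"ty":0,"tz":-35,"ax":0,"ay":0,"az":0,"claw":0},{"tx":0,"ty":0,"tz":-35,"ax":0,"ay":0,"az":0,"claw":0},{"tx":0,"ty":0,"tz":-25,"ax":0,"ay":0,"az":0,"claw":0},{"tx":0,"ty":0,"tz":-12,"ax":0,"ay":0,"az":0,"claw":0},{"tx":0,"ty":0,"tz":-5,"ax":0,"ay":0,"az":0,"claw":0},{"tx":0,"ty":0,"tz":-2,"ax":0,"ay":0,"az":0,"claw":0},{"tx":0,"ty":0,"tz":-1,"ax":0,"ay":0,"az":0,"claw":0},{"tx":0,"ty":0,"tz":0,"ax":0,"ay":0,"az":0,"claw":0},{"tx":0,"ty":0,"tz":0,"ax":0,"ay":0,"az":0,"claw":0}]}}

```text
time_s: 24.55
tcp_pos: [0.4812, 0.1354, 0.0337]
eef_rot: [-179.9, -0.0, -42.6]
contact_force: [-0.1, -0.1, -1.4]
gripper_width: 0.0557
```

Call:
{"api": "step_arm", "payload": {"increments": [{"tx":0,"ty":0,"tz":-0.8,"ax":0,"ay":0,"az":0,"claw":0},{"tx":0,"ty":0,"tz":-0.4,"ax":0,"ay":0,"az":0,"claw":0},{"tx":0,"ty":0,"tz":0,"ax":0,"ay":0,"az":0,"claw":0}]}}

```text
time_s: 24.85
tcp_pos: [0.4808, 0.1352, 0.0319]
eef_rot: [-180.0, -0.0, -42.6]
contact_force: [0.0, 1.1, -0.5]
gripper_width: 0.0557
```

Call:
{"api": "step_arm", "payload": {"increments": [{"tx":0,"ty":-0.3,"tz":-0.6,"ax":0,"ay":0,"az":-0.1,"claw":0},{"tx":0,"ty":0,"tz":-0.4,"ax":0,"ay":0,"az":0,"claw":0},{"tx":0,"ty":0,"tz":0,"ax":0,"ay":0,"az":0,"claw":0}]}}

```text
time_s: 25.15
tcp_pos: [0.4808, 0.1348, 0.0309]
eef_rot: [-180.0, -0.0, -42.7]
contact_force: [-1.7, -0.2, 3.2]
gripper_width: 0.0556
```

Call:
{"api": "step_arm", "payload": {"increments": [{"tx":0,"ty":0,"tz":-0.4,"ax":0,"ay":0,"az":0,"claw":0},{"tx":0,"ty":0,"tz":0,"ax":0,"ay":0,"az":0,"claw":0}]}}

```text
time_s: 25.35
tcp_pos: [0.4807, 0.1348, 0.0309]
eef_rot: [-180.0, -0.0, -42.7]
contact_force: [-2.7, -0.3, 8.8]
gripper_width: 0.0561
```

Call:
{"api": "step_arm", "payload": {"increments": [{"tx":0,"ty":0,"tz":0,"ax":0,"ay":0,"az":0,"claw":0.4},{"tx":0,"ty":0,"tz":0,"ax":0,"ay":0,"az":0,"claw":0.6},{"tx":0,"ty":0,"tz":0,"ax":0,"ay":0,"az":0,"claw":0.8},{"tx":0,"ty":0,"tz":0,"ax":0,"ay":0,"az":0,"claw":1},{"tx":0,"ty":0,"tz":0,"ax":0,"ay":0,"az":0,"claw":1},{"tx":0,"ty":0,"tz":10,"ax":0,"ay":0,"az":0,"claw":1},{"tx":0,"ty":0,"tz":30,"ax":0,"ay":0,"az":0,"claw":1},{"tx":0,"ty":0,"tz":40,"ax":0,"ay":0,"az":0,"claw":1},{"tx":0,"ty":0,"tz":40,"ax":0,"ay":0,"az":-3,"claw":1},{"tx":0,"ty":-10,"tz":40,"ax":0,"ay":0,"az":-6,"claw":1},{"tx":4,"ty":-20,"tz":40,"ax":0,"ay":0,"az":-7,"claw":1},{"tx":4,"ty":-20,"tz":24,"ax":0,"ay":0,"az":-7,"claw":1}]}}

```text
time_s: 26.55
tcp_pos: [0.4894, 0.0846, 0.2588]
eef_rot: [-179.7, -0.0, -65.9]
contact_force: [0.9, 0.6, 0.2]
gripper_width: 0.0876
```

Call:
{"api": "step_arm", "payload": {"increments": [{"tx":4,"ty":-20,"tz":0,"ax":0,"ay":0,"az":-7,"claw":1},{"tx":4,"ty":-20,"tz":0,"ax":0,"ay":0,"az":-7,"claw":1},{"tx":4,"ty":-20,"tz":0,"ax":0,"ay":0,"az":-7,"claw":1},{"tx":4,"ty":-20,"tz":0,"ax":0,"ay":0,"az":-7,"claw":1},{"tx":4,"ty":-20,"tz":0,"ax":0,"ay":0,"az":-7,"claw":1},{"tx":4,"ty":-20,"tz":0,"ax":0,"ay":0,"az":-7,"claw":1},{"tx":4,"ty":-20,"tz":0,"ax":0,"ay":0,"az":-7,"claw":1},{"tx":4,"ty":-20,"tz":0,"ax":0,"ay":0,"az":-7,"claw":1},{"tx":6,"ty":-15,"tz":0,"ax":0,"ay":0,"az":-7,"claw":1},{"tx":6,"ty":-5,"tz":0,"ax":0,"ay":0,"az":-7,"claw":1},{"tx":0,"ty":0,"tz":0,"ax":0,"ay":0,"az":-6,"claw":1},{"tx":0,"ty":0,"tz":0,"ax":0,"ay":0,"az":0,"claw":1}]}}

```text
time_s: 27.75
tcp_pos: [0.5325, -0.0956, 0.2549]
eef_rot: [-180.0, 0.0, -141.8]
contact_force: [-0.1, -0.5, -0.1]
gripper_width: 0.0877
```

Run:
```python
from m import *
st(); c=cap('wrist','w7'); pca(c,20,(478,-139),95,'all');pca(c,20,(478,-139),95,'grey')
s=cap('scene','s3'); d=cap('side','d3')
for x in(s,d): pca(x,20,(478,-139),95,'grey',off=0); pca(x,28,(481,135),75,'grey',off=0)
cv2.imwrite('pics/m7.png',np.hstack([cv2.resize(c['image'][20:260,180:460],None,fx=1.5,fy=1.5),cv2.resize(d['image'][255:335,230:330],(420,360))]))
```

```text
t 27.75 tcp [532.5 -95.6 254.9] rot [-1.8000e+02  1.0000e-02 -1.4181e+02] j6 -62 F [-0.1 -0.5 -0.1] w 87.7
all cen 478.3 -138.8 extent c [ 478.6 -138.7] ang 38.39 ext [143.5  62.1]
grey cen 478.3 -138.8 extent c [ 478.4 -138.8] ang 38.47 ext [134.7  52.7]
grey cen 477.6 -139.5 extent c [ 477.3 -139.6] ang 38.58 ext [133.7  52.2]
grey cen 479.7 133.6 extent c [480.1 133.4] ang -41.84 ext [91.6 46.9]
grey cen 478.6 -139.5 extent c [ 479.  -139.4] ang 38.58 ext [132.9  53. ]
grey cen 481.2 133.8 extent c [481.2 133.8] ang -42.33 ext [91.4 45.1]
```

View pics/m7.png

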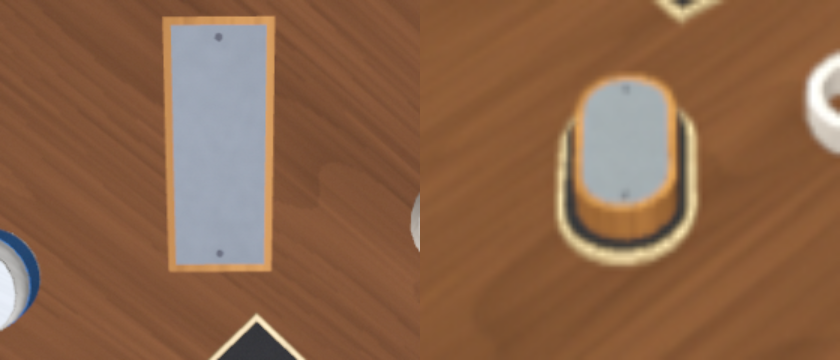

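The crop shows the oval well seated on its rest and the oblong alone on the bench at (478.3,-138.9), turned 38.45°. I'll pick it now.

Call:
{"api": "step_arm", "payload": {"increments": [{"tx":-15,"ty":-12,"tz":-15,"ax":0,"ay":0,"az":0.2,"claw":1},{"tx":-25,"ty":-20,"tz":-25,"ax":0,"ay":0,"az":0,"claw":1},{"tx":-14,"ty":-11.3,"tz":-30,"ax":0,"ay":0,"az":0,"claw":1},{"tx":0,"ty":0,"tz":-40,"ax":0,"ay":0,"az":0,"claw":1},{"tx":0,"ty":0,"tz":-40,"ax":0,"ay":0,"az":0,"claw":1},{"tx":0,"ty":0,"tz":-40,"ax":0,"ay":0,"az":0,"claw":1},{"tx":0,"ty":0,"tz":-22,"ax":0,"ay":0,"az":0,"claw":1},{"tx":0,"ty":0,"tz":-10,"ax":0,"ay":0,"az":0,"claw":1},{"tx":0,"ty":0,"tz":-5,"ax":0,"ay":0,"az":0,"claw":1},{"tx":0,"ty":0,"tz":0,"ax":0,"ay":0,"az":0,"claw":1},{"tx":0,"ty":0,"tz":0,"ax":0,"ay":0,"az":0,"claw":1},{"tx":0,"ty":0,"tz":0,"ax":0,"ay":0,"az":0,"claw":1}]}}

```text
time_s: 29.1
tcp_pos: [0.4796, -0.1384, 0.0286]
eef_rot: [-179.9, 0.1, -141.5]
contact_force: [0.3, -0.0, -0.2]
gripper_width: 0.0875
```

Call:
{"api": "step_arm", "payload": {"increments": [{"tx":-0.8,"ty":-0.3,"tz":-3,"ax":0,"ay":0,"az":0,"claw":1},{"tx":0,"ty":0,"tz":-1.5,"ax":0,"ay":0,"az":0,"claw":1},{"tx":0,"ty":0,"tz":0,"ax":0,"ay":0,"az":0,"claw":1},{"tx":0,"ty":0,"tz":0,"ax":0,"ay":0,"az":0,"claw":1},{"tx":0,"ty":0,"tz":0,"ax":0,"ay":0,"az":0,"claw":0.5},{"tx":0,"ty":0,"tz":0,"ax":0,"ay":0,"az":0,"claw":0.4},{"tx":0,"ty":0,"tz":0,"ax":0,"ay":0,"az":0,"claw":0.3},{"tx":0,"ty":0,"tz":0,"ax":0,"ay":0,"az":0,"claw":0.3},{"tx":0,"ty":0,"tz":0,"ax":0,"ay":0,"az":0,"claw":0.1},{"tx":0,"ty":0,"tz":0,"ax":0,"ay":0,"az":0,"claw":0.1},{"tx":0,"ty":0,"tz":0,"ax":0,"ay":0,"az":0,"claw":0.1}], "newtons": 25}}

```text
time_s: 30.2
tcp_pos: [0.4779, -0.1388, 0.0229]
eef_rot: [180.0, 0.0, -141.5]
contact_force: [0.8, -0.1, 0.8]
gripper_width: 0.0613
```

Call:
{"api": "step_arm", "payload": {"increments": [{"tx":0,"ty":0,"tz":10,"ax":0,"ay":0,"az":0,"claw":0.1},{"tx":0,"ty":0,"tz":20,"ax":0,"ay":0,"az":0,"claw":0.1},{"tx":0,"ty":0,"tz":30,"ax":0,"ay":0,"az":0,"claw":0.1},{"tx":6,"ty":4,"tz":30,"ax":0,"ay":0,"az":-2,"claw":0.1},{"tx":16,"ty":12,"tz":20,"ax":0,"ay":0,"az":-4.5,"claw":0.1},{"tx":20,"ty":15,"tz":10,"ax":0,"ay":0,"az":-6,"claw":0.1},{"tx":20,"ty":15,"tz":0,"ax":0,"ay":0,"az":-6,"claw":0.1},{"tx":20,"ty":15,"tz":0,"ax":0,"ay":0,"az":-6,"claw":0.1},{"tx":20,"ty":15,"tz":0,"ax":0,"ay":0,"az":-6,"claw":0.1},{"tx":20,"ty":15,"tz":0,"ax":0,"ay":0,"az":-6,"claw":0.1},{"tx":20,"ty":15,"tz":0,"ax":0,"ay":0,"az":-6,"claw":0.1},{"tx":10.5,"ty":9.5,"tz":0,"ax":0,"ay":0,"az":-2,"claw":0.1}]}}

```text
time_s: 31.4
tcp_pos: [0.6316, -0.0223, 0.1433]
eef_rot: [-180.0, 0.0, 173.8]
contact_force: [-0.6, -0.2, -2.5]
gripper_width: 0.0617
```

Call:
{"api": "step_arm", "payload": {"increments": [{"tx":0,"ty":0,"tz":0,"ax":0,"ay":0,"az":0,"claw":0.1},{"tx":0,"ty":0,"tz":0,"ax":0,"ay":0,"az":0,"claw":0.1},{"tx":0,"ty":0,"tz":0,"ax":0,"ay":0,"az":0,"claw":0.1}]}}

```text
time_s: 31.7
tcp_pos: [0.6297, -0.0237, 0.143]
eef_rot: [-180.0, -0.0, 174.0]
contact_force: [-0.2, -0.3, -1.7]
gripper_width: 0.0617
```

Call:
{"api": "step_arm", "payload": {"increments": [{"tx":0.7,"ty":0,"tz":-15,"ax":0,"ay":0,"az":0,"claw":0.1},{"tx":0,"ty":0,"tz":-30,"ax":0,"ay":0,"az":0,"claw":0.1},{"tx":0,"ty":0,"tz":-30,"ax":0,"ay":0,"az":0,"claw":0.1},{"tx":0,"ty":0,"tz":-18,"ax":0,"ay":0,"az":0,"claw":0.1},{"tx":0,"ty":0,"tz":-10,"ax":0,"ay":0,"az":0,"claw":0.1},{"tx":0,"ty":0,"tz":-4,"ax":0,"ay":0,"az":0,"claw":0.1},{"tx":0,"ty":0,"tz":-2,"ax":0,"ay":0,"az":0,"claw":0.1},{"tx":0,"ty":0,"tz":0,"ax":0,"ay":0,"az":0,"claw":0.1},{"tx":0,"ty":0,"tz":0,"ax":0,"ay":0,"az":0,"claw":0.1},{"tx":0,"ty":0,"tz":0,"ax":0,"ay":0,"az":0,"claw":0.1}]}}

```text
time_s: 32.7
tcp_pos: [0.6316, -0.0232, 0.0347]
eef_rot: [180.0, 0.1, 174.0]
contact_force: [-0.1, -0.2, -1.7]
gripper_width: 0.0619
```

Call:
{"api": "step_arm", "payload": {"increments": [{"tx":0,"ty":0,"tz":-0.8,"ax":0,"ay":0,"az":0,"claw":0.1},{"tx":0,"ty":0,"tz":-0.6,"ax":0,"ay":0,"az":0,"claw":0.1},{"tx":0,"ty":0,"tz":0,"ax":0,"ay":0,"az":0,"claw":0.1}]}}

```text
time_s: 33.0
tcp_pos: [0.6311, -0.0233, 0.0324]
eef_rot: [-180.0, -0.0, 174.0]
contact_force: [0.2, 0.1, -1.5]
gripper_width: 0.0619
```

Call:
{"api": "step_arm", "payload": {"increments": [{"tx":-0.3,"ty":0,"tz":-0.7,"ax":0,"ay":0,"az":0,"claw":0.1},{"tx":0,"ty":0,"tz":-0.5,"ax":0,"ay":0,"az":0,"claw":0.1},{"tx":0,"ty":0,"tz":-0.3,"ax":0,"ay":0,"az":0,"claw":0.1},{"tx":0,"ty":0,"tz":0,"ax":0,"ay":0,"az":0,"claw":0.1}]}}

```text
time_s: 33.4
tcp_pos: [0.6309, -0.0233, 0.0309]
eef_rot: [-180.0, -0.0, 174.0]
contact_force: [-0.7, -0.5, -1.6]
gripper_width: 0.0619
```

Call:
{"api": "step_arm", "payload": {"increments": [{"tx":0,"ty":0,"tz":-0.4,"ax":0,"ay":0,"az":0,"claw":0.1},{"tx":0,"ty":0,"tz":0,"ax":0,"ay":0,"az":0,"claw":0.1}]}}

```text
time_s: 33.6
tcp_pos: [0.6309, -0.0233, 0.0309]
eef_rot: [180.0, 0.0, 174.0]
contact_force: [-1.4, -0.1, 3.0]
gripper_width: 0.0619
```

Call:
{"api": "step_arm", "payload": {"increments": [{"tx":0,"ty":0,"tz":0,"ax":0,"ay":0,"az":0,"claw":0.5},{"tx":0,"ty":0,"tz":0,"ax":0,"ay":0,"az":0,"claw":0.7},{"tx":0,"ty":0,"tz":0,"ax":0,"ay":0,"az":0,"claw":1},{"tx":0,"ty":0,"tz":0,"ax":0,"ay":0,"az":0,"claw":1},{"tx":0,"ty":0,"tz":0,"ax":0,"ay":0,"az":0,"claw":1},{"tx":0,"ty":0,"tz":10,"ax":0,"ay":0,"az":0,"claw":1},{"tx":0,"ty":0,"tz":30,"ax":0,"ay":0,"az":0,"claw":1},{"tx":0,"ty":0,"tz":40,"ax":0,"ay":0,"az":0,"claw":1},{"tx":10,"ty":0,"tz":40,"ax":0,"ay":0,"az":0,"claw":1},{"tx":20,"ty":0,"tz":40,"ax":0,"ay":0,"az":0,"claw":1},{"tx":25,"ty":0,"tz":40,"ax":0,"ay":0,"az":0,"claw":1},{"tx":25,"ty":0,"tz":40,"ax":0,"ay":0,"az":0,"claw":1}]}}

```text
time_s: 34.8
tcp_pos: [0.7112, -0.0234, 0.274]
eef_rot: [180.0, 0.1, 174.0]
contact_force: [1.5, -0.3, -0.6]
gripper_width: 0.0876
```

Call:
{"api": "step_arm", "payload": {"increments": [{"tx":0,"ty":0,"tz":0,"ax":0,"ay":0,"az":0,"claw":1},{"tx":0,"ty":0,"tz":0,"ax":0,"ay":0,"az":0,"claw":1},{"tx":0,"ty":0,"tz":0,"ax":0,"ay":0,"az":0,"claw":1}]}}

```text
time_s: 35.1
tcp_pos: [0.71, -0.0233, 0.2699]
eef_rot: [-180.0, -0.1, 174.0]
contact_force: [-0.6, 0.7, -0.0]
gripper_width: 0.0877
```

Run:
```python
from m import *
st(); c=cap('wrist','w8'); s=cap('scene','s4'); d=cap('side','d4')
print('oblong');pca(c,28,(630,-23),95,'all',off=1.5);pca(c,28,(630,-23),95,'grey',off=1.5)
for n,p,w in(('oblong',(630,-23),95),('oval',(481,135),75),('square',(503,-427),45),('round',(512,410),40)):
    for x in(s,d): print(n,end=' ');pca(x,28,p,w,'grey',off=0)
cv2.imwrite('pics/m8.png',np.vstack([c['image'][:290],s['image'][160:430]]))
```

```text
t 35.10 tcp [710.  -23.3 269.9] rot [-1.80e+02 -9.00e-02  1.74e+02] j6 -110 F [-0.6  0.7 -0. ] w 87.7
oblong
all cen 631.2 -23.8 extent c [631.3 -23.9] ang -5.93 ext [142.3  62.2]
grey cen 631.0 -23.8 extent c [631.5 -23.9] ang -6.12 ext [134.6  52.9]
oblong grey cen 630.5 -24.7 extent c [630.6 -24.6] ang -6.10 ext [134.2  51.6]
oblong grey cen 632.1 -24.7 extent c [632.6 -24.8] ang -5.93 ext [134.3  52. ]
oval grey cen 479.8 133.5 extent c [480.2 133.5] ang -41.67 ext [91.6 44.7]
oval grey cen 481.1 133.8 extent c [481.  133.7] ang -41.98 ext [91.3 45.1]
square grey cen 502.5 -428.0 extent c [ 502.6 -427.6] ang -89.35 ext [53.5 51.8]
square Traceback (most recent call last):
  File "<stdin>", line 5, in <module>
  File "m.py", line 60, in pca
    n,l,s,_=cv2.connectedComponentsWithStats(m.astype(np.uint8)); M=(l==1+s[1:,4].argmax()).astype(np.uint8)
                                                                          ~~~~~~~~~~~~~~^^
ValueError: attempt to get argmax of an empty sequence
```

Run:
```python
from m import *
cv2.imwrite('pics/m8.png',np.vstack([cv2.imread('pics/w8.png')[:290],cv2.imread('pics/s4.png')[160:430]]))
```

```text
(no output)
```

View pics/m8.png

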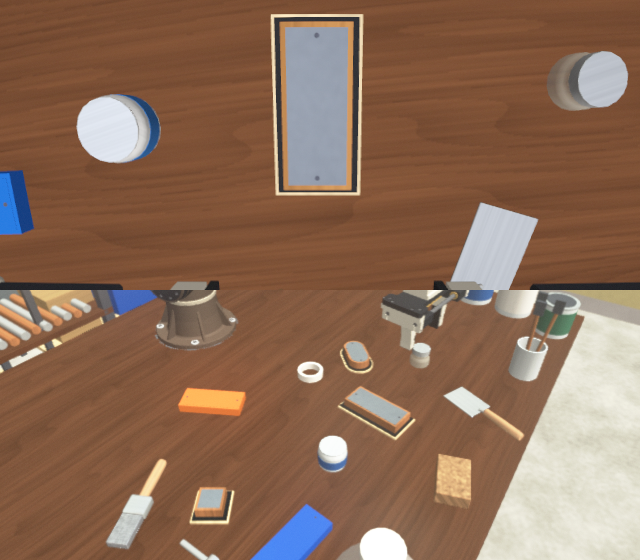

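The final views show the oblong centred on its rest (wrist part, 317,105), the oval (356,354) and square (212,503) on theirs, and the tin and jar where they were. The round is hidden behind the gripper here, but it was already seen seated on its rest. I'm handing in.

```bash
python3 -c "
from plant import r; print(r.close_job())"
```

```text
the job is handed in; nothing more can be done
None
```

All four blanks are on their matching rests, face up, and the job is handed in at about 35 s of the 136 s allowed. I took them from the top down (round, square, oval, oblong), lowered each until it just touched its rest (3–9 N), and only then let go and went back for the next. The tin, the jar and the orange and blue look-alikes were not touched.

| Blank | Centre against its rest | Turn against its rest |
|---|---|---|
| Round | about 1–2 mm | not needed |
| Square | about 1–2 mm (scene camera) | within about 0.5° |
| Oval | about 1 mm | about 0.5–1° |
| Oblong | about 1 mm | within about 0.2° |

Checks that failed or disagreed:
- **Last check on square and round:** the final script stopped on the square because the side camera's view of it is blocked. That left the square confirmed from the scene camera only, and the round was not measured again after its own placement check.
- **Round in the last picture:** it was hidden behind the gripper. It was seen in place earlier, at about 11 s and 19 s, and the arm did not go near it afterwards.
- **Wrist camera heights:** its depth read 1.5–2 mm low throughout. I allowed for this using the other cameras and the contact height.

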